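# Find the tired contact leaf of the coin-cell holders

### The arm

A 6-joint arm with a two-finger parallel gripper is mounted at the origin on a cart in front of the work surface, level with it; the furniture and walls round the work are solid. World frame = base frame: x ahead of the robot, y to its left, z up, the work surface at z = 0. Lengths are in m, angles in rad, forces in N, time in s.
With the tool pointing down it reaches from about 0.3 to 0.875 m from the base axis. Payload 6.4 kg.
Tool frame: the origin (TCP) lies midway between the tips of the shut fingers; the grasp point (between the pads) lies 19 mm behind it; z points along the fingers, y is the line along which they close (so a half turn about z gives the same grasp; the last joint's range is limited). The gripper opens to 88 mm and grips with 3 to 60 N. Pads are 18 mm wide; open, the fingers measure 123 mm over their backs; the gripper's body (75 mm by 187 mm) begins 45 mm behind the grasp point.
Start: joints at [1.04, 0.181, 1.607, -0, 1.354, -0.206], TCP at [0.183, 0.545, 0.239] pointing down, gripper open.
Joint ranges: [-2.99, 2.99], [-0.89, 2.07], [0.3, 2.58], [-1.14, 4.28], [0, 2.63], [-3.12, 3.12]. Speed limits (rad/s): [2.57, 2.57, 3.01, 3.14, 3.14, 3.14].

### API

Orientations are given as a unit quaternion [w, x, y, z].
In Python, from station import status, imaging, order gives the robot as it stands.
- The arm moves only by the shell command python3 -m jog 'ROWS' [OPENING]. ROWS is JSON, a list of rows, each an object with "offset": the shift along the world's x, y, z normalised to -1 to 1, where 1 is 6 cm, a list of three; "delta_rot": the turn, a rotation vector about the world's x, y, z normalised to -1 to 1, where 1 is 10 degrees, a list of three. In form: [{"offset": [x, y, z], "delta_rot": [wx, wy, wz]}, ...]. A call has 1 to 12 rows; each row shifts and turns the commanded pose from where the row before left it; what a row does not reach is not made up. A row lasts 1/8 s, in which the tool goes at most 62.5 mm and 10.7 degrees, less where a joint would pass 70% of its speed; a pose out of reach is approached as far as the arm can. A call with a number of a shift or a turn outside -1 to 1 is refused whole. A call with a gripper value outside its range is refused whole. OPENING is the opening, from -1 (shut) to 1 (fully open), set as the call begins (- or left out, the last holds). The fingers move at their own pace and stop on an object; the grip force is fixed at half the most. Time passes only in rows, so rows that do not move let the fingers close. It gives the time, the measured TCP pose, the force, the opening and the grip force at its end, in the units of the state.
- status.state(): the state, without advancing time (a new reading comes with each control period).
- imaging.snapshot(name): name is "scene" or "top" or "wrist"; returns the picture (400x640x3 uint8, red, green, blue); there is no depth.
- imaging.get_calibration(name): a dict with "fx", "fy", "cx", "cy" (pixels), "rvec" (rotation vector, rad) and "tvec" (3), from world to camera coordinates, as OpenCV has them. Camera axes: x right, y down, z forward; pixel columns grow to the right and rows downward; lengths in m; the calibration is good to about 2 mm. A picture is of the moment at which its call begins: read the wrist's pose just before it. get_calibration takes no time and is no camera call; for the wrist camera it gives the pose at the moment of the call.
- order.hand_in(): hands the job in; it is judged then, once.
The state is a dict: "t": time; "joint_positions": joint angles; "joint_vel": joint speeds; "joint_efforts": joint torques, N m; "eef_pos": TCP position; "eef_rot": TCP orientation; "contact_force": force on the tool from outside, world axes, zero at the start; "moment": the same for the moment, N m; "gripper_width": finger opening in m; "gripper_force": force on a finger pad.
Only numpy, scipy, OpenCV 4.12 (cv2) and the standard library are available. Lean on these libraries where they do the work, as an engineer would, in place of code of your own. Each camera call takes 0.05 s, during which the arm holds its last target. There are 200 camera calls.

### The job

Before cells are loaded, check the contact leaves of the three coin-cell holders in the dock: working from left to right, press the free tip of each leaf gently down onto its stop and feel how stiff it is; never lean harder on a leaf than it takes to feel the stop, or it bends for good. Then lift out the holder with the tired leaf, the one that gives way under clearly less force than the other two, and set it down upright in the grey repair tray without dropping it; leave the two sound holders in their nests and everything else where it is.

Things in the scene. Friction and masses are not known exactly. Their poses are not given: they have to be found in the camera images.
- dock: fixed grey plate 120 (x) x 270 (y) mm, top 12 mm above the worktop; three nests 85 mm apart along y, each bounded by black guide strips 6 mm high with about 1.5 mm play; three holders that look alike, in any order, stand in them, leaf tips to -x, toward the robot; black terminal bar 10 mm high along the far edge. Origin: underside centre
- nest_left (a point): centre of the loose cell holder (0.16 kg) standing in the left nest as the robot sees it (left is +y), 20 mm above its underside, good to 2 mm. White base 84 x 34 x 10 mm, long along x. Aluminium clamp block 24 (x) x 34 (y) mm, 10 to 39.5 mm above the underside, its middle 26 mm along +x from here: grip it from above by its flat sides, across y. The point belongs to the dock and stays
- pad_left (a point): top centre, at rest, of the 11 mm round black pad on the free tip of the steel leaf (12 mm wide, clamped 40 mm further along +x) of the holder in the left nest. Pressed straight down it springs, slightly preloaded, 6 mm to a firm stop (about 15 N per mm). To reach the stop a sound leaf takes about 6 N, a tired one half; over 15 N spoils it. The point belongs to the dock and stays
- nest_middle (a point): centre of the loose cell holder (0.16 kg) standing in the middle nest as the robot sees it (left is +y), 20 mm above its underside, good to 2 mm. White base 84 x 34 x 10 mm, long along x. Aluminium clamp block 24 (x) x 34 (y) mm, 10 to 39.5 mm above the underside, its middle 26 mm along +x from here: grip it from above by its flat sides, across y. The point belongs to the dock and stays
- pad_middle (a point): top centre, at rest, of the 11 mm round black pad on the free tip of the steel leaf (12 mm wide, clamped 40 mm further along +x) of the holder in the middle nest. Pressed straight down it springs, slightly preloaded, 6 mm to a firm stop (about 15 N per mm). To reach the stop a sound leaf takes about 6 N, a tired one half; over 15 N spoils it. The point belongs to the dock and stays
- nest_right (a point): centre of the loose cell holder (0.16 kg) standing in the right nest as the robot sees it (left is +y), 20 mm above its underside, good to 2 mm. White base 84 x 34 x 10 mm, long along x. Aluminium clamp block 24 (x) x 34 (y) mm, 10 to 39.5 mm above the underside, its middle 26 mm along +x from here: grip it from above by its flat sides, across y. The point belongs to the dock and stays
- pad_right (a point): top centre, at rest, of the 11 mm round black pad on the free tip of the steel leaf (12 mm wide, clamped 40 mm further along +x) of the holder in the right nest. Pressed straight down it springs, slightly preloaded, 6 mm to a firm stop (about 15 N per mm). To reach the stop a sound leaf takes about 6 N, a tired one half; over 15 N spoils it. The point belongs to the dock and stays
- tray: fixed empty grey repair tray 150 (x) x 120 (y) x 26 mm, walls and floor 3 mm, open on top; origin: underside centre; a holder fits in it lengthwise, along the tray's x
- sample_tin: lidded moisture tin, 58 mm across, 34 mm high; a bystander, loose; origin: underside centre
- crucible: lidded porcelain crucible, 45 mm across, 47 mm high; a bystander, loose; origin: underside centre
- timer: flat white timer, 62 x 62 x 19 mm; a bystander, loose; origin: underside centre
- screwdriver: screwdriver lying, 203 x 27 mm; a bystander, loose; origin: underside centre
- carton: small carton, 47 x 110 x 35 mm; a bystander, loose; origin: underside centre
- open_tin: open moisture tin, 56 mm across, 30 mm high; a bystander, loose; origin: underside centre

How it is judged:
On the way, in this order (a step that is already met when the one before it is completed fails the run):
1. the leaf of the holder in the left nest is pressed onto its stop (tip at least 5.3 mm down) (((horizontal distance between tired_centre and nest_left below 0.02 m and z of tired_tip in the frame of tired_centre below 0.0107 m) or (horizontal distance between sound1_centre and nest_left below 0.02 m and z of sound1_tip in the frame of sound1_centre below 0.0107 m) or (horizontal distance between sound2_centre and nest_left below 0.02 m and z of sound2_tip in the frame of sound2_centre below 0.0107 m))), for 0.1 s.
2. the leaf of the holder in the middle nest is pressed onto its stop (tip at least 5.3 mm down) (((horizontal distance between tired_centre and nest_middle below 0.02 m and z of tired_tip in the frame of tired_centre below 0.0107 m) or (horizontal distance between sound1_centre and nest_middle below 0.02 m and z of sound1_tip in the frame of sound1_centre below 0.0107 m) or (horizontal distance between sound2_centre and nest_middle below 0.02 m and z of sound2_tip in the frame of sound2_centre below 0.0107 m))), for 0.1 s.
3. the leaf of the holder in the right nest is pressed onto its stop (tip at least 5.3 mm down) (((horizontal distance between tired_centre and nest_right below 0.02 m and z of tired_tip in the frame of tired_centre below 0.0107 m) or (horizontal distance between sound1_centre and nest_right below 0.02 m and z of sound1_tip in the frame of sound1_centre below 0.0107 m) or (horizontal distance between sound2_centre and nest_right below 0.02 m and z of sound2_tip in the frame of sound2_centre below 0.0107 m))), for 0.1 s.
At the end, for the whole second after the job is handed in: the holder with the tired leaf stands upright (within 0.1 rad) and at rest on the floor of the tray (its centre within 60 mm along and 45 mm across of the tray's centre), and both sound holders sit upright in nests of the dock, within 8 mm of the nest's centre (x of tired_centre in the frame of tray between -0.06 and 0.06 m and y of tired_centre in the frame of tray between -0.045 and 0.045 m and z of tired_centre in the frame of tray below 0.027 m and angle between tired_centre's own z axis and vertical below 0.1 rad and linear speed of tired_holder below 0.02 m/s and (horizontal distance between sound1_centre and nest_left below 0.008 m or horizontal distance between sound1_centre and nest_middle below 0.008 m or horizontal distance between sound1_centre and nest_right below 0.008 m) and z of each of sound1_centre, sound2_centre in the frame of dock below 0.035 m and angle between each of sound1_centre, sound2_centre's own z axis and vertical below 0.08 rad and (horizontal distance between sound2_centre and nest_left below 0.008 m or horizontal distance between sound2_centre and nest_middle below 0.008 m or horizontal distance between sound2_centre and nest_right below 0.008 m)); the robot touches nothing.
It fails at once if a leaf is overloaded (more than 15 N on it) (contact force between anything else and tired_leaf above 15 N or contact force between anything else and sound1_leaf above 15 N or contact force between anything else and sound2_leaf above 15 N).
It fails at once if a holder is dropped (falls free at more than 0.6 m/s) ((linear speed of tired_holder above 0.6 m/s and contact force between the fingers and tired_holder below 0.05 N) or (linear speed of sound1_holder above 0.6 m/s and contact force between the fingers and sound1_holder below 0.05 N) or (linear speed of sound2_holder above 0.6 m/s and contact force between the fingers and sound2_holder below 0.05 N)).
It fails at once if a sound holder is lifted out of its nest (z of any of sound1_centre, sound2_centre in the frame of dock above 0.05 m).
It fails at once if a bystander is shoved (more than 30 mm) (distance of any of sample_tin, crucible, timer, screwdriver, carton, open_tin from where it was at the start of the episode above 0.03 m).
It also fails if it takes over 72 s, if anything falls off the work surface, if the arm or the gripper's body presses on something with over 40 N, if the wrist force passes 120 N, or if a joint passes its speed limit or range.

## Working session

There is one attempt and no reset: what is moved stays moved. The work goes in short steps, Python scripts to look and compute and a shell command to move; the robot and the scene stay as the last step left them, time stands still between calls to the robot, and variables do not carry over. Pictures are saved under pics/ and viewed, at most 10 in all, crops included, and the job is handed in when it is done.

```bash
mkdir -p pics; python3 - <<'E'
from station import status, imaging
import cv2, numpy as np
s=status.state(); print({k:np.round(s[k],3).tolist() for k in ('t','eef_pos','eef_rot','contact_force','gripper_width')})
for n in ('scene','top'):
    im=imaging.snapshot(n); np.save(f'{n}.npy',im); cv2.imwrite(f'pics/{n}.png',im[:,:,::-1]); 
    c=imaging.get_calibration(n); R,_=cv2.Rodrigues(np.array(c['rvec'])); print(n,c['fx'],(-R.T@np.array(c['tvec'])).round(3),R.round(3).tolist())
E
```

```text
{'t': 0.0, 'eef_pos': [0.183, 0.544, 0.238], 'eef_rot': [-0.0, 0.162, 0.987, -0.001], 'contact_force': [-0.479, 0.904, -0.386], 'gripper_width': 0.088}
scene 377.2571795419892 [-0.284 -0.943  0.683] [[0.764, -0.645, 0.004], [-0.284, -0.342, -0.896], [0.579, 0.683, -0.444]]
top 381.16970303720586 [0.353 0.036 1.349] [[-0.026, -1.0, 0.013], [-0.988, 0.024, -0.155], [0.155, -0.017, -0.988]]
```

View pics/top.png

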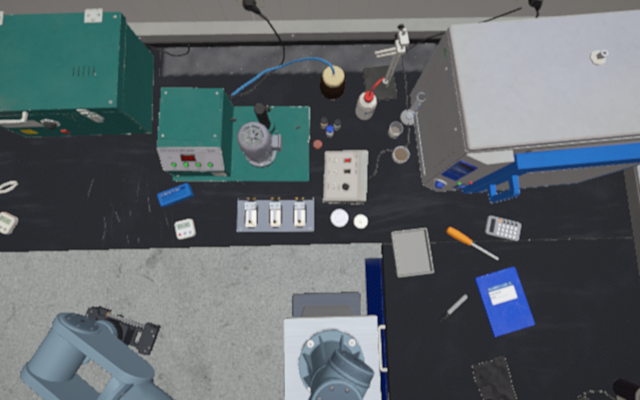

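View pics/scene.png

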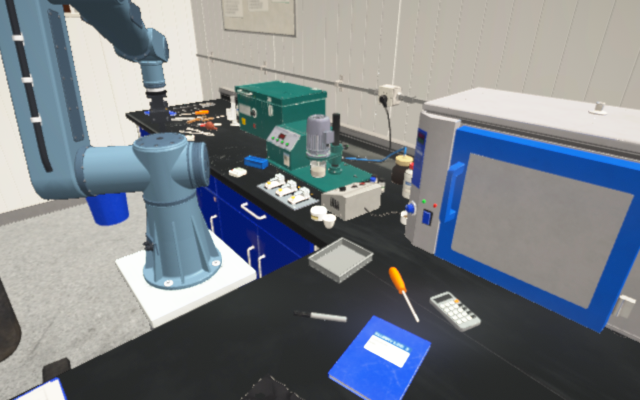

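Top view: the dock spans about (237–314, 198–231), with its three holders at columns 250, 275 and 300. The tray is at about (391–434, 228–278). The tin and crucible are beside the dock at (340,217) and (361,221).

```bash
cat > h.py <<'E'
from station import status, imaging
import cv2, numpy as np
def ray(c,px,z):
    R,_=cv2.Rodrigues(np.array(c['rvec'],float)); K=np.array([[c['fx'],0,c['cx']],[0,c['fy'],c['cy']],[0,0,1]])
    o=-R.T@np.array(c['tvec'],float).ravel(); d=(R.T@np.linalg.inv(K)@np.c_[np.array(px,float),np.ones(len(px))].T).T
    return o+d*((z-o[2])/d[:,2])[:,None]
def st():
    s=status.state(); print({k:np.round(s[k],4).tolist() for k in ('t','eef_pos','eef_rot','contact_force','gripper_width','joint_positions')})
E
python3 - <<'E'
from h import *
c=imaging.get_calibration('top')
print('dock',ray(c,[[237,198],[314,198],[314,231],[237,231]],.012).round(3).tolist())
print('holders',ray(c,[[250,213],[275,213],[300,213]],.03).round(3).tolist())
print('tray',ray(c,[[391,231],[428,228],[434,273],[398,278]],.026).round(3).tolist())
im=np.load('top.npy'); cv2.imwrite('pics/c.png',cv2.resize(im[185:290,225:445,::-1],None,fx=3.6,fy=3.6,interpolation=cv2.INTER_CUBIC))
w=imaging.get_calibration('wrist'); R,_=cv2.Rodrigues(np.array(w['rvec'])); print(w['fx'],(-R.T@np.array(w['tvec']).ravel()).round(3),R.round(3).tolist())
E
```

```text
dock [[0.569, 0.319, 0.012], [0.563, 0.046, 0.012], [0.446, 0.049, 0.012], [0.453, 0.318, 0.012]]
holders [[0.513, 0.269, 0.03], [0.511, 0.183, 0.03], [0.508, 0.096, 0.03]]
tray [[0.438, -0.219, 0.026], [0.445, -0.349, 0.026], [0.291, -0.359, 0.026], [0.278, -0.234, 0.026]]
310.28594203582287 [0.108 0.57  0.384] [[0.32, 0.948, -0.002], [0.902, -0.303, 0.308], [0.292, -0.101, -0.951]]
```

View pics/c.png

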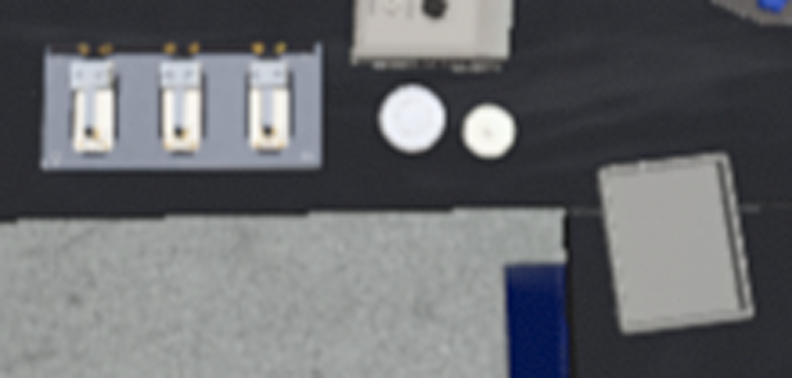

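The pads are the dark dots at about (250,221), (275,221) and (299,221) in the top image. I'll go above the dock with the tool aligned to it (dock yaw about -1.5°) and take a close look.

```bash
python3 -m jog '[{"offset":[0.6,-0.75,0],"delta_rot":[0,0,0.214]},{"offset":[0.6,-0.75,0],"delta_rot":[0,0,0.214]},{"offset":[0.6,-0.75,0],"delta_rot":[0,0,0.214]},{"offset":[0.6,-0.75,0],"delta_rot":[0,0,0.214]},{"offset":[0.6,-0.75,0],"delta_rot":[0,0,0.214]},{"offset":[0.6,-0.75,0],"delta_rot":[0,0,0.214]},{"offset":[0.6,-0.75,0],"delta_rot":[0,0,0.214]},{"offset":[0.6,-0.75,0],"delta_rot":[0,0,0.214]},{"offset":[0,0,0],"delta_rot":[0,0,0]},{"offset":[0,0,0],"delta_rot":[0,0,0]},{"offset":[0,0,0],"delta_rot":[0,0,0]}]' -1
python3 - <<'E'
from h import *
st(); c=imaging.get_calibration('wrist'); im=imaging.snapshot('wrist'); np.save('w.npy',im); import json; json.dump({k:np.array(v).tolist() for k,v in c.items()},open('w.json','w'))
cv2.imwrite('pics/w.png',im[:,:,::-1])
E
```

```text
t: 1.48
eef_pos: [0.4706, 0.186, 0.2385]
eef_rot: [-0.0, 0.012, 1.0, 0.0]
contact_force: [1.0, 1.0, -0.4]
gripper_width: 0.0005
gripper_force: 0.0
{'t': 1.475, 'eef_pos': [0.4706, 0.186, 0.2385], 'eef_rot': [-0.0003, 0.0122, 0.9999, 0.0001], 'contact_force': [0.97, 0.9734, -0.3833], 'gripper_width': 0.0005, 'joint_positions': [0.1413, 0.0255, 1.7772, 0.0002, 1.3395, -1.405]}
```

View pics/w.png

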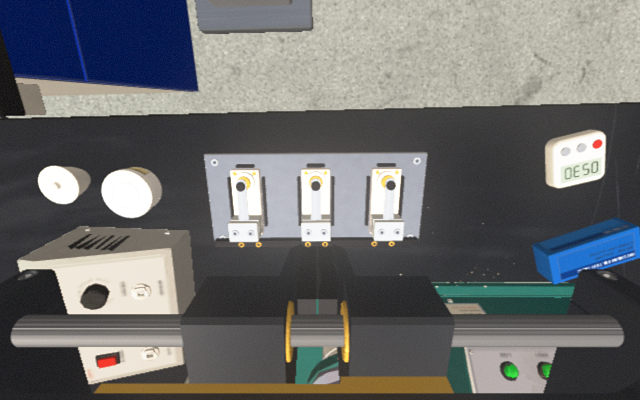

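The wrist view shows the dock upside down. The pads are black discs at about (390,185) for left, (316,185) for middle and (241,186) for right. Next I'll measure them precisely.

```bash
python3 - <<'E'
from h import *
import json
im=np.load('w.npy'); c=json.load(open('w.json')); g=im.max(2)
for n,(x,y) in zip('LMR',[(390,185),(316,185),(241,186)]):
    p=g[y-9:y+10,x-8:x+9]; nl,l,s,ce=cv2.connectedComponentsWithStats((p<70).astype(np.uint8))
    k=1+s[1:,4].argmax(); px=ce[k]+[x-8,y-9]; print(n,px.round(1),s[k],ray(c,[px],.048).round(4))
print('dock',ray(c,[[206,154],[426,153]],.012).round(4).tolist())
print('block tops far/near', ray(c,[[371,221],[404,221],[302,221],[331,220],[228,221],[260,221]],.0515).round(4).tolist())
print('tin,cruc',ray(c,[[131,192]],.034).round(3),ray(c,[[64,184]],.047).round(3))
t=imaging.get_calibration('top')
print('toppads',ray(t,[[250.3,221.4],[275,221.4],[299.2,221.1]],.048).round(4).tolist())
E
```

```text
Traceback (most recent call last):
ValueError: attempt to get argmax of an empty sequence
```

```bash
python3 - <<'E'
from h import *
import json
im=np.load('w.npy'); c=json.load(open('w.json')); g=im.max(2)
print(g[176:196,382:399])
for n,(x,y) in zip('LMR',[(390,185),(316,185),(241,186)]):
    p=g[y-9:y+10,x-8:x+9]; nl,l,s,ce=cv2.connectedComponentsWithStats((p<110).astype(np.uint8))
    if nl<2: continue
    k=1+s[1:,4].argmax(); px=ce[k]+[x-8,y-9]; print(n,px.round(1),s[k],ray(c,[px],.048).round(4))
print('dock',ray(c,[[206,154],[426,153]],.012).round(4).tolist())
print('block tops', ray(c,[[371,221],[404,221],[302,221],[331,220],[228,221],[260,221]],.0515).round(4).tolist())
print('tin,cruc',ray(c,[[131,192]],.034).round(3),ray(c,[[64,184]],.047).round(3))
t=imaging.get_calibration('top')
print('toppads',ray(t,[[250.3,221.4],[275,221.4],[299.2,221.1]],.048).round(4).tolist())
E
```

```text
[[255 254 232 229 243 250 252 253 250 249 253 255 255 255 255 255 255]
 [254 239 240 250 253 254 254 250 246 245 250 254 255 255 255 255 255]
 [240 245 252 253 253 244 223 224 234 237 240 249 253 255 255 255 255]
 [241 251 253 252 248 238 244 244 246 243 237 235 247 255 255 255 255]
 [247 253 253 246 235 244 243 217 179 191 201 228 241 255 255 255 255]
 [252 254 254 247 233 214 153 105  86  99 108 148 225 255 255 255 255]
 [253 254 252 240 197 132  87  78  80  80  80  89 156 250 255 255 255]
 [253 254 251 242 186 100  80  83  87  83  84  74 100 196 255 255 255]
 [253 254 252 230 155  88  84  86  84  84  86  83  90 187 255 255 255]
 [253 254 246 203 127  81  80  89  91  84  83  79  73 138 255 255 255]
 [255 254 247 219 151  86  83  85  82  87  88  85  81 159 255 255 255]
 [255 254 250 240 188  93  80  85  83  84  81  81 106 232 255 255 255]
 [255 255 253 244 225 155  90  81  81  80  79  88 153 251 255 255 255]
 [255 255 255 247 244 224 157 108  98  91 103 152 237 255 255 255 255]
 [255 255 253 240 242 242 243 229 208 186 218 238 250 255 255 255 255]
 [255 255 254 240 242 243 245 247 2
[... 159 characters left out ...]
7 255 255 255 255]
 [255 255 255 246 241 244 245 245 242 242 239 240 247 255 255 255 255]
 [255 255 254 240 240 243 245 246 244 242 240 240 247 255 255 255 255]]
L [390.5 185. ] [ 5  5  8  9 60] [[0.481  0.2675 0.048 ]]
M [315.2 185.6] [ 4  6  8  8 53] [[0.4795 0.1833 0.048 ]]
R [240.4 186.3] [ 4  5  8  9 55] [[0.4783 0.0996 0.048 ]]
dock [[0.4467, 0.0529, 0.012], [0.452, 0.3167, 0.012]]
block tops [[0.5222, 0.2463, 0.0515], [0.5232, 0.2842, 0.0515], [0.5203, 0.1671, 0.0515], [0.5199, 0.2004, 0.0515], [0.5182, 0.0821, 0.0515], [0.5191, 0.1189, 0.0515]]
tin,cruc [[ 0.486 -0.033  0.034]] [[ 0.471 -0.098  0.047]]
toppads [[0.4816, 0.265, 0.048], [0.4795, 0.1809, 0.048], [0.4785, 0.0982, 0.048]]
```

```bash
python3 -m jog '[{"offset":[0.06,0.67,-0.5],"delta_rot":[0,0,0]},{"offset":[0.07,0.67,-0.6],"delta_rot":[0,0,0]},{"offset":[0,0,-0.6],"delta_rot":[0,0,0]},{"offset":[0,0,-0.6],"delta_rot":[0,0,0]},{"offset":[0,0,-0.4],"delta_rot":[0,0,0]},{"offset":[0,0,-0.2],"delta_rot":[0,0,0]},{"offset":[0,0,0],"delta_rot":[0,0,0]},{"offset":[0,0,0],"delta_rot":[0,0,0]},{"offset":[0,0,0],"delta_rot":[0,0,0]}]'
python3 -m jog '[{"offset":[0,0,-0.1],"delta_rot":[0,0,0]},{"offset":[0,0,-0.1],"delta_rot":[0,0,0]},{"offset":[0,0,0],"delta_rot":[0,0,0]},{"offset":[0,0,0],"delta_rot":[0,0,0]}]'
python3 -c "from h import *; st()"
```

```text
t: 2.65
eef_pos: [0.4801, 0.2657, 0.066]
eef_rot: [0.001, 0.013, 1.0, 0.0]
contact_force: [-0.0, 0.6, 0.6]
gripper_width: 0.0007
gripper_force: 0.0
t: 3.15
eef_pos: [0.4792, 0.2653, 0.0526]
eef_rot: [-0.0, 0.013, 1.0, -0.0]
contact_force: [-0.1, -0.5, -0.5]
gripper_width: 0.0003
gripper_force: 0.0
{'t': 3.15, 'eef_pos': [0.4792, 0.2653, 0.0526], 'eef_rot': [-0.0002, 0.013, 0.9999, -0.0001], 'contact_force': [-0.102, -0.4917, -0.471], 'gripper_width': 0.0003, 'joint_positions': [0.2888, 0.365, 1.7995, 0.0, 0.9774, -1.2559]}
```

```bash
Z='/eef_pos|contact/'; 
python3 -m jog '[{"offset":[0,0,-0.033],"delta_rot":[0,0,0]},{"offset":[0,0,-0.033],"delta_rot":[0,0,0]},{"offset":[0,0,0],"delta_rot":[0,0,0]}]' | awk "$Z"
python3 -m jog '[{"offset":[0,0,-0.017],"delta_rot":[0,0,0]},{"offset":[0,0,0],"delta_rot":[0,0,0]}]' | awk "$Z"
python3 -m jog '[{"offset":[0,0,-0.017],"delta_rot":[0,0,0]},{"offset":[0,0,0],"delta_rot":[0,0,0]}]' | awk "$Z"
python3 -m jog '[{"offset":[0,0,-0.017],"delta_rot":[0,0,0]},{"offset":[0,0,0],"delta_rot":[0,0,0]}]' | awk "$Z"
```

```text
eef_pos: [0.4792, 0.2653, 0.0486]
contact_force: [0.8, -0.2, 0.4]
eef_pos: [0.4793, 0.2654, 0.0478]
contact_force: [-1.3, -1.0, 0.1]
eef_pos: [0.4793, 0.2654, 0.0467]
contact_force: [-0.4, 0.1, 2.6]
eef_pos: [0.4793, 0.2654, 0.0457]
contact_force: [-1.5, 0.9, 1.7]
```

```bash
Z='/eef_pos|contact/'; 
python3 -m jog '[{"offset":[0,0,-0.017],"delta_rot":[0,0,0]},{"offset":[0,0,0],"delta_rot":[0,0,0]}]' | awk "$Z"
python3 -m jog '[{"offset":[0,0,-0.017],"delta_rot":[0,0,0]},{"offset":[0,0,0],"delta_rot":[0,0,0]}]' | awk "$Z"
python3 -m jog '[{"offset":[0,0,-0.017],"delta_rot":[0,0,0]},{"offset":[0,0,0],"delta_rot":[0,0,0]}]' | awk "$Z"
python3 -m jog '[{"offset":[0,0,-0.008],"delta_rot":[0,0,0]},{"offset":[0,0,0],"delta_rot":[0,0,0]}]' | awk "$Z"
```

```text
eef_pos: [0.4792, 0.2654, 0.0446]
contact_force: [-1.2, -0.6, 2.6]
eef_pos: [0.4792, 0.2654, 0.0436]
contact_force: [-1.2, -0.4, 2.1]
eef_pos: [0.4792, 0.2654, 0.0427]
contact_force: [-2.8, 0.1, 4.2]
eef_pos: [0.4793, 0.2654, 0.0424]
contact_force: [-3.7, 0.2, 6.5]
```

```bash
Z='/eef_pos|contact/'; 
python3 -m jog '[{"offset":[0,0,0],"delta_rot":[0,0,0]}]' | awk "$Z"
python3 -m jog '[{"offset":[0,0,0],"delta_rot":[0,0,0]}]' | awk "$Z"
python3 -m jog '[{"offset":[0,0,-0.004],"delta_rot":[0,0,0]},{"offset":[0,0,0],"delta_rot":[0,0,0]}]' | awk "$Z"
```

```text
eef_pos: [0.4793, 0.2654, 0.0424]
contact_force: [-2.5, 0.2, 5.8]
eef_pos: [0.4793, 0.2654, 0.0424]
contact_force: [-2.7, -0.2, 6.2]
eef_pos: [0.4793, 0.2654, 0.0422]
contact_force: [-3.7, -0.6, 7.1]
```

```bash
Z='/eef_pos|contact/'; 
python3 -m jog '[{"offset":[0,0,-0.003],"delta_rot":[0,0,0]},{"offset":[0,0,0],"delta_rot":[0,0,0]}]' | awk "$Z"
python3 -m jog '[{"offset":[0,0,0],"delta_rot":[0,0,0]}]' | awk "$Z"; python3 -c "
from h import *; im=imaging.snapshot('scene'); cv2.imwrite('pics/s.png',cv2.resize(im[150:230,230:340,::-1],None,fx=6,fy=6,interpolation=cv2.INTER_CUBIC))"
```

```text
eef_pos: [0.4793, 0.2654, 0.0422]
contact_force: [-4.2, 0.2, 8.1]
eef_pos: [0.4793, 0.2654, 0.0422]
contact_force: [-3.7, 0.3, 7.6]
```

View pics/s.png

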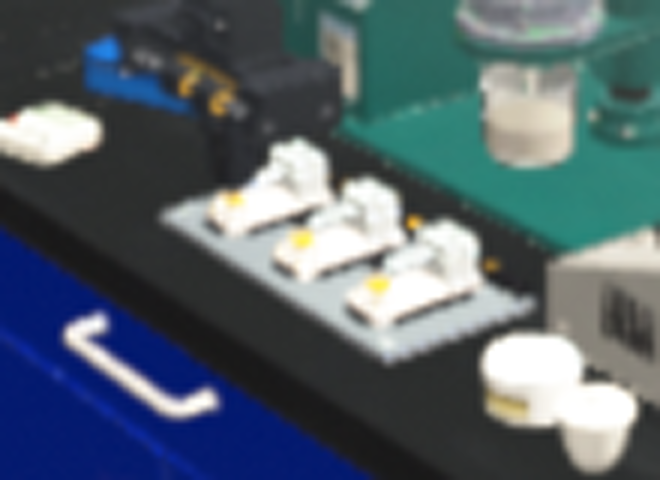

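The left leaf shows a plateau of about 2.4 N and then a steep rise to a firm stop at z≈0.0425, with the measured z no longer following the command. Now the middle leaf.

```bash
Z='/eef_pos|contact/'; 
python3 -m jog '[{"offset":[0,0,0.15],"delta_rot":[0,0,0]},{"offset":[0,0,0.2],"delta_rot":[0,0,0]},{"offset":[-0.02,-0.7,0],"delta_rot":[0,0,0]},{"offset":[-0.01,-0.7,0],"delta_rot":[0,0,0]},{"offset":[0,0,0],"delta_rot":[0,0,0]},{"offset":[0,0,-0.12],"delta_rot":[0,0,0]},{"offset":[0,0,-0.12],"delta_rot":[0,0,0]},{"offset":[0,0,0],"delta_rot":[0,0,0]},{"offset":[0,0,0],"delta_rot":[0,0,0]}]' | awk "$Z"
python3 -m jog '[{"offset":[0,0,-0.017],"delta_rot":[0,0,0]},{"offset":[0,0,0],"delta_rot":[0,0,0]}]' | awk "$Z"
python3 -m jog '[{"offset":[0,0,-0.017],"delta_rot":[0,0,0]},{"offset":[0,0,0],"delta_rot":[0,0,0]}]' | awk "$Z"
python3 -m jog '[{"offset":[0,0,-0.017],"delta_rot":[0,0,0]},{"offset":[0,0,0],"delta_rot":[0,0,0]}]' | awk "$Z"
python3 -m jog '[{"offset":[0,0,-0.017],"delta_rot":[0,0,0]},{"offset":[0,0,0],"delta_rot":[0,0,0]}]' | awk "$Z"
```

```text
eef_pos: [0.4772, 0.182, 0.0482]
contact_force: [-0.4, 0.9, 0.8]
eef_pos: [0.4774, 0.1816, 0.0474]
contact_force: [-1.5, 1.3, 2.0]
eef_pos: [0.4774, 0.1815, 0.0463]
contact_force: [-1.3, 1.8, 2.5]
eef_pos: [0.4774, 0.1814, 0.0453]
contact_force: [-2.4, 2.3, 3.8]
eef_pos: [0.4774, 0.1814, 0.0443]
contact_force: [-3.0, 2.4, 5.3]
```

```bash
Z='/eef_pos|contact/'; 
python3 -m jog '[{"offset":[0,0,-0.012],"delta_rot":[0,0,0]},{"offset":[0,0,0],"delta_rot":[0,0,0]}]' | awk "$Z"
python3 -m jog '[{"offset":[0,0,-0.008],"delta_rot":[0,0,0]},{"offset":[0,0,0],"delta_rot":[0,0,0]}]' | awk "$Z"
python3 -m jog '[{"offset":[0,0,-0.004],"delta_rot":[0,0,0]},{"offset":[0,0,0],"delta_rot":[0,0,0]}]' | awk "$Z"
```

```text
eef_pos: [0.4774, 0.1814, 0.0436]
contact_force: [-3.1, 2.1, 6.6]
eef_pos: [0.4774, 0.1814, 0.0432]
contact_force: [-3.4, 1.9, 6.2]
eef_pos: [0.4774, 0.1814, 0.043]
contact_force: [-2.6, 1.9, 6.9]
```

```bash
Z='/eef_pos|contact/'; 
python3 -m jog '[{"offset":[0,0,-0.004],"delta_rot":[0,0,0]},{"offset":[0,0,0],"delta_rot":[0,0,0]}]' | awk "$Z"
python3 -m jog '[{"offset":[0,0,-0.003],"delta_rot":[0,0,0]},{"offset":[0,0,0],"delta_rot":[0,0,0]}]' | awk "$Z"
python3 -m jog '[{"offset":[0,0,0],"delta_rot":[0,0,0]}]' | awk "$Z"
```

```text
eef_pos: [0.4774, 0.1814, 0.0428]
contact_force: [-3.0, 2.3, 6.5]
eef_pos: [0.4774, 0.1814, 0.0426]
contact_force: [-4.3, 1.6, 8.2]
eef_pos: [0.4774, 0.1814, 0.0426]
contact_force: [-3.9, 1.7, 7.2]
```

```bash
Z='/eef_pos|contact/'; 
python3 -m jog '[{"offset":[0,0,-0.003],"delta_rot":[0,0,0]},{"offset":[0,0,0],"delta_rot":[0,0,0]}]' | awk "$Z"
python3 -m jog '[{"offset":[0,0,0],"delta_rot":[0,0,0]}]' | awk "$Z"
python3 -m jog '[{"offset":[0,0,-0.002],"delta_rot":[0,0,0]},{"offset":[0,0,0],"delta_rot":[0,0,0]}]' | awk "$Z"
python3 -m jog '[{"offset":[0,0,0],"delta_rot":[0,0,0]}]' | awk "$Z"
```

```text
eef_pos: [0.4775, 0.1814, 0.0425]
contact_force: [-3.9, 2.1, 8.0]
eef_pos: [0.4774, 0.1814, 0.0425]
contact_force: [-3.6, 1.8, 8.2]
eef_pos: [0.4774, 0.1815, 0.0425]
contact_force: [-4.3, 0.4, 9.0]
eef_pos: [0.4774, 0.1814, 0.0425]
contact_force: [-3.7, 1.2, 8.1]
```

```bash
Z='/eef_pos|contact/'; 
python3 -m jog '[{"offset":[0,0,-0.003],"delta_rot":[0,0,0]},{"offset":[0,0,0],"delta_rot":[0,0,0]}]' | awk "$Z"
python3 -m jog '[{"offset":[0,0,0],"delta_rot":[0,0,0]}]' | awk "$Z"
```

```text
eef_pos: [0.4774, 0.1814, 0.0424]
contact_force: [-4.7, 0.9, 9.5]
eef_pos: [0.4774, 0.1815, 0.0424]
contact_force: [-4.6, 1.9, 9.0]
```

The middle leaf took about 6.5 N before the stop, so it is sound. Now the right leaf.

```bash
Z='/eef_pos|contact/'; 
python3 -m jog '[{"offset":[0,0,0.15],"delta_rot":[0,0,0]},{"offset":[0,0,0.2],"delta_rot":[0,0,0]},{"offset":[-0.02,-0.7,0],"delta_rot":[0,0,0]},{"offset":[0,-0.68,0],"delta_rot":[0,0,0]},{"offset":[0,0,0],"delta_rot":[0,0,0]},{"offset":[0,0,-0.12],"delta_rot":[0,0,0]},{"offset":[0,0,-0.12],"delta_rot":[0,0,0]},{"offset":[0,0,0],"delta_rot":[0,0,0]},{"offset":[0,0,0],"delta_rot":[0,0,0]}]' | awk "$Z"
python3 -m jog '[{"offset":[0,0,-0.017],"delta_rot":[0,0,0]},{"offset":[0,0,0],"delta_rot":[0,0,0]}]' | awk "$Z"
python3 -m jog '[{"offset":[0,0,-0.017],"delta_rot":[0,0,0]},{"offset":[0,0,0],"delta_rot":[0,0,0]}]' | awk "$Z"
python3 -m jog '[{"offset":[0,0,-0.017],"delta_rot":[0,0,0]},{"offset":[0,0,0],"delta_rot":[0,0,0]}]' | awk "$Z"
python3 -m jog '[{"offset":[0,0,-0.017],"delta_rot":[0,0,0]},{"offset":[0,0,0],"delta_rot":[0,0,0]}]' | awk "$Z"
```

```text
eef_pos: [0.476, 0.0992, 0.0483]
contact_force: [-0.7, -0.3, 1.0]
eef_pos: [0.4763, 0.0988, 0.0476]
contact_force: [-0.4, 1.3, 2.6]
eef_pos: [0.4763, 0.0986, 0.0465]
contact_force: [-2.3, 1.4, 2.7]
eef_pos: [0.4763, 0.0986, 0.0455]
contact_force: [-1.2, 2.0, 4.1]
eef_pos: [0.4762, 0.0986, 0.0444]
contact_force: [-2.5, 1.7, 5.5]
```

Same curve as the middle leaf, so this one is sound too. I'll finish the press onto the stop.

```bash
Z='/eef_pos|contact/'; 
python3 -m jog '[{"offset":[0,0,-0.020],"delta_rot":[0,0,0]},{"offset":[0,0,0],"delta_rot":[0,0,0]}]' | awk "$Z"
python3 -m jog '[{"offset":[0,0,-0.008],"delta_rot":[0,0,0]},{"offset":[0,0,0],"delta_rot":[0,0,0]}]' | awk "$Z"
python3 -m jog '[{"offset":[0,0,-0.004],"delta_rot":[0,0,0]},{"offset":[0,0,0],"delta_rot":[0,0,0]}]' | awk "$Z"
python3 -m jog '[{"offset":[0,0,-0.003],"delta_rot":[0,0,0]},{"offset":[0,0,0],"delta_rot":[0,0,0]}]' | awk "$Z"
```

```text
eef_pos: [0.4762, 0.0986, 0.0433]
contact_force: [-2.4, 1.5, 5.7]
eef_pos: [0.4762, 0.0986, 0.0429]
contact_force: [-2.8, 2.0, 6.2]
eef_pos: [0.4762, 0.0986, 0.0427]
contact_force: [-2.9, 1.3, 6.8]
eef_pos: [0.4762, 0.0986, 0.0426]
contact_force: [-3.7, 2.0, 7.4]
```

```bash
Z='/eef_pos|contact/'; 
python3 -m jog '[{"offset":[0,0,-0.004],"delta_rot":[0,0,0]},{"offset":[0,0,0],"delta_rot":[0,0,0]}]' | awk "$Z"
python3 -m jog '[{"offset":[0,0,-0.003],"delta_rot":[0,0,0]},{"offset":[0,0,0],"delta_rot":[0,0,0]},{"offset":[0,0,0],"delta_rot":[0,0,0]}]' | awk "$Z"
python3 -c "from h import *; st()"
```

```text
eef_pos: [0.4763, 0.0986, 0.0424]
contact_force: [-3.1, 1.9, 8.9]
eef_pos: [0.4763, 0.0986, 0.0424]
contact_force: [-4.5, 0.9, 9.3]
{'t': 14.575, 'eef_pos': [0.4763, 0.0986, 0.0424], 'eef_rot': [-0.0001, 0.013, 0.9999, -0.0], 'contact_force': [-4.5368, 0.8963, 9.3411], 'gripper_width': 0.0003, 'joint_positions': [-0.0405, 0.2697, 1.9581, -0.0, 0.914, -1.5854]}
```

Left is the tired leaf: about 2.5 N, against about 6.5 N for the other two. Next I'll locate its clamp block from the earlier images and the tray from the top image.

```bash
python3 - <<'E'
from h import *
import json
im=np.load('w.npy'); c=json.load(open('w.json'))
print(im[214:250,388].max(1))
print('w rows 242 top-far',ray(c,[[388,241.5]],.0515).round(4),'front-bottom 221',ray(c,[[388,221]],.022).round(4))
t=imaging.get_calibration('top'); T=np.load('top.npy')
print(T[196:214,254].max(1),T[196:214,247].max(1))
print('top block',ray(t,[[250.5,201.7],[250.5,209.4]],.0515).round(4).tolist())
g=cv2.cvtColor(T,cv2.COLOR_RGB2GRAY); m=np.zeros_like(g); m[222:285,385:440]=g[222:285,385:440]>75
cs,_=cv2.findContours(m,cv2.RETR_EXTERNAL,cv2.CHAIN_APPROX_NONE); k=max(cs,key=cv2.contourArea); r=cv2.minAreaRect(k); b=cv2.boxPoints(r); print(r)
P=ray(t,b,.026); print(P.round(3).tolist(),P.mean(0).round(4),[np.linalg.norm(P[i]-P[i-1]).round(3) for i in range(4)])
E
```

```text
[244 244 244 243 243 244 165 153 235 250 249 248 249 248 249 249 249 248
 248 248 247 247 248 249 250 250 228 117 104 146 146 101  72  75  76  78]
w rows 242 top-far [[0.5486 0.267  0.0515]] front-bottom 221 [[0.5344 0.2728 0.022 ]]
[ 59  90 113 107  93 141 198 212 201 197 201 201 185 177 222 248 250 249] [ 59  98 118 105 111 159 204 221 213 203 208 218 218 199 208 234 240 240]
top block [[0.5491, 0.264, 0.0515], [0.5224, 0.2639, 0.0515]]
((412.1900329589844, 251.8300323486328), (48.08325958251953, 38.04233932495117), 81.8698959350586)
[[0.439, -0.215, 0.026], [0.455, -0.348, 0.026], [0.291, -0.36, 0.026], [0.277, -0.23, 0.026]] [ 0.3655 -0.2883  0.026 ] [np.float64(0.163), np.float64(0.134), np.float64(0.164), np.float64(0.131)]
```

```bash
python3 -m jog '[{"offset":[0,0,0.3],"delta_rot":[0,0,0]},{"offset":[0,0,0.5],"delta_rot":[0,0,0]},{"offset":[0,0,0.5],"delta_rot":[0,0,0]}]' 
python3 -m jog '[{"offset":[0.25,0.69,0],"delta_rot":[0,0,0]},{"offset":[0.25,0.69,0],"delta_rot":[0,0,0]},{"offset":[0.25,0.69,0],"delta_rot":[0,0,0]},{"offset":[0.25,0.69,0],"delta_rot":[0,0,0]},{"offset":[0,0,0],"delta_rot":[0,0,0]},{"offset":[0,0,0],"delta_rot":[0,0,0]},{"offset":[0,0,-0.3],"delta_rot":[0,0,0]},{"offset":[0,0,0],"delta_rot":[0,0,0]},{"offset":[0,0,0],"delta_rot":[0,0,0]}]' 0.36
python3 - <<'E'
from h import *
c=imaging.get_calibration('wrist'); im=imaging.snapshot('wrist'); cv2.imwrite('pics/w2.png',im[:,:,::-1]); st()
E
```

```text
t: 14.95
eef_pos: [0.4762, 0.0982, 0.1203]
eef_rot: [-0.0, 0.013, 1.0, -0.0]
contact_force: [-0.1, -0.4, 0.2]
gripper_width: 0.0005
gripper_force: 0.0
t: 16.08
eef_pos: [0.5361, 0.2635, 0.1015]
eef_rot: [-0.0, 0.013, 1.0, -0.0]
contact_force: [-0.1, -0.7, 0.2]
gripper_width: 0.0602
gripper_force: 0.0
{'t': 16.125, 'eef_pos': [0.5364, 0.2637, 0.1019], 'eef_rot': [-0.0, 0.0133, 0.9999, -0.0], 'contact_force': [-0.092, 0.7896, -0.3444], 'gripper_width': 0.0601, 'joint_positions': [0.2586, 0.3833, 1.6507, -0.0001, 1.1076, -1.2855]}
```

View pics/w2.png

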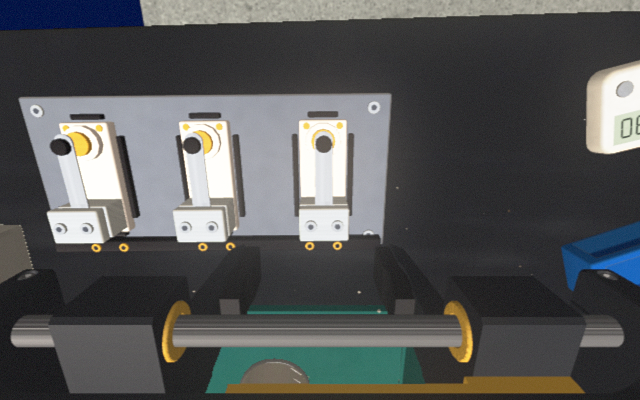

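The block at about (324,222) is centred between the fingers, whose tips are near columns 230 and 403. Descend and grip.

```bash
python3 -m jog '[{"offset":[0,0.01,-0.4],"delta_rot":[0,0,0]},{"offset":[0,0,-0.4],"delta_rot":[0,0,0]},{"offset":[0,0,-0.25],"delta_rot":[0,0,0]},{"offset":[0,0,-0.16],"delta_rot":[0,0,0]},{"offset":[0,0,0],"delta_rot":[0,0,0]},{"offset":[0,0,0],"delta_rot":[0,0,0]}]' 
python3 -m jog '[{"offset":[0,0,0],"delta_rot":[0,0,0]},{"offset":[0,0,0],"delta_rot":[0,0,0]},{"offset":[0,0,0],"delta_rot":[0,0,0]},{"offset":[0,0,0],"delta_rot":[0,0,0]},{"offset":[0,0,0],"delta_rot":[0,0,0]},{"offset":[0,0,0],"delta_rot":[0,0,0]}]' -1
```

```text
t: 16.88
eef_pos: [0.5369, 0.265, 0.0301]
eef_rot: [0.001, 0.013, 1.0, 0.0]
contact_force: [-0.1, -0.4, -1.2]
gripper_width: 0.0599
gripper_force: 0.0
t: 17.62
eef_pos: [0.5368, 0.2661, 0.0301]
eef_rot: [0.001, 0.013, 1.0, 0.001]
contact_force: [-0.6, 5.1, 2.6]
gripper_width: 0.0337
gripper_force: 29.9
```

```bash
python3 -m jog '[{"offset":[0,0,0.15],"delta_rot":[0,0,0]},{"offset":[0,0,0.3],"delta_rot":[0,0,0]},{"offset":[0,0,0.5],"delta_rot":[0,0,0]},{"offset":[0,0,0.6],"delta_rot":[0,0,0]},{"offset":[0,0,0.6],"delta_rot":[0,0,0]},{"offset":[0,0,0.2],"delta_rot":[0,0,0]},{"offset":[0,0,0],"delta_rot":[0,0,0]}]'
python3 -m jog '[{"offset":[-0.1,-0.4,0],"delta_rot":[0,0,0.05]},{"offset":[-0.2,-0.8,0],"delta_rot":[0,0,0.05]},{"offset":[-0.24,-0.9,0],"delta_rot":[0,0,0.05]},{"offset":[-0.24,-0.9,0],"delta_rot":[0,0,0.05]},{"offset":[-0.24,-0.9,0],"delta_rot":[0,0,0.05]},{"offset":[-0.24,-0.9,0],"delta_rot":[0,0,0.1]},{"offset":[-0.24,-0.9,0],"delta_rot":[0,0,0.1]},{"offset":[-0.24,-0.9,0],"delta_rot":[0,0,0.1]},{"offset":[-0.24,-0.9,0],"delta_rot":[0,0,0.1]},{"offset":[-0.24,-0.9,0],"delta_rot":[0,0,0]},{"offset":[-0.2,-0.8,0],"delta_rot":[0,0,0]},{"offset":[0,0,0],"delta_rot":[0,0,0]}]'
python3 -m jog '[{"offset":[0,0,0],"delta_rot":[0,0,0]},{"offset":[0,0,0],"delta_rot":[0,0,0]},{"offset":[0,0,0],"delta_rot":[0,0,0]}]'
python3 - <<'E'
from h import *
im=imaging.snapshot('wrist'); cv2.imwrite('pics/w3.png',im[:,:,::-1])
import json; json.dump({k:np.array(v).tolist() for k,v in imaging.get_calibration('wrist').items()},open('w3.json','w'))
E
```

```text
t: 18.5
eef_pos: [0.5366, 0.2647, 0.1711]
eef_rot: [0.001, 0.013, 1.0, 0.0]
contact_force: [-0.1, 0.4, -2.7]
gripper_width: 0.0337
gripper_force: 29.9
t: 20.0
eef_pos: [0.3894, -0.2896, 0.1687]
eef_rot: [-0.001, -0.041, 0.999, 0.001]
contact_force: [1.0, 0.4, -2.9]
gripper_width: 0.0337
gripper_force: 29.9
t: 20.38
eef_pos: [0.3914, -0.2861, 0.1701]
eef_rot: [-0.0, -0.045, 0.999, 0.0]
contact_force: [-0.3, -0.1, -2.0]
gripper_width: 0.0336
gripper_force: 29.9
```

View pics/w3.png

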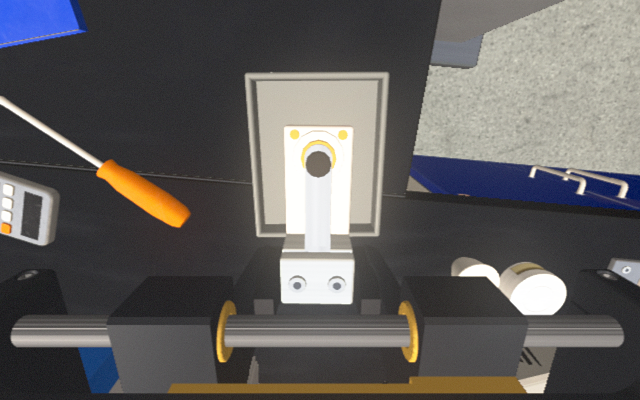

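The holder hangs level over the tray. The tray rim corners are at (246,74), (389,73), (383,236) and (256,236), and its yaw matches. Check the centre.

```bash
python3 - <<'E'
from h import *
import json
c=json.load(open('w3.json')); P=ray(c,[[246,74],[389,73],[383,236],[256,236]],.026); print(P.round(3).tolist(),P.mean(0).round(3))
E
```

```text
[[0.294, -0.357, 0.026], [0.283, -0.234, 0.026], [0.435, -0.215, 0.026], [0.447, -0.344, 0.026]] [ 0.365 -0.288  0.026]
```

Tray centre is (0.365, -0.288), which agrees with the target. Lower until the holder touches the floor (TCP about 0.021).

```bash
python3 -m jog '[{"offset":[0,0,-0.3],"delta_rot":[0,0,0]},{"offset":[0,0,-0.5],"delta_rot":[0,0,0]},{"offset":[0,0,-0.5],"delta_rot":[0,0,0]},{"offset":[0,0,-0.5],"delta_rot":[0,0,0]},{"offset":[0,0,-0.3],"delta_rot":[0,0,0]},{"offset":[0,0,-0.2],"delta_rot":[0,0,0]},{"offset":[0,0,-0.12],"delta_rot":[0,0,0]},{"offset":[0,0,0],"delta_rot":[0,0,0]},{"offset":[0,0,0],"delta_rot":[0,0,0]}]'
python3 -m jog '[{"offset":[0,0,-0.03],"delta_rot":[0,0,0]},{"offset":[0,0,0],"delta_rot":[0,0,0]}]'
```

```text
t: 21.55
eef_pos: [0.3915, -0.2877, 0.0258]
eef_rot: [0.0, -0.044, 0.999, -0.001]
contact_force: [-0.0, 0.3, -1.6]
gripper_width: 0.0338
gripper_force: 29.9
t: 21.8
eef_pos: [0.3912, -0.2874, 0.0235]
eef_rot: [0.0, -0.044, 0.999, -0.0]
contact_force: [-0.0, -0.4, -1.9]
gripper_width: 0.034
gripper_force: 29.9
```

```bash
Z='/eef_pos|contact/'; python3 -m jog '[{"offset":[0,0,-0.025],"delta_rot":[0,0,0]},{"offset":[0,0,0],"delta_rot":[0,0,0]}]'|awk "$Z"
python3 -m jog '[{"offset":[0,0,-0.012],"delta_rot":[0,0,0]},{"offset":[0,0,0],"delta_rot":[0,0,0]}]'|awk "$Z"
python3 -m jog '[{"offset":[0,0,-0.008],"delta_rot":[0,0,0]},{"offset":[0,0,0],"delta_rot":[0,0,0]}]'|awk "$Z"
```

```text
eef_pos: [0.391, -0.2872, 0.0217]
contact_force: [0.2, 0.4, -2.5]
eef_pos: [0.3911, -0.2873, 0.0211]
contact_force: [-0.1, -0.3, -2.2]
eef_pos: [0.3911, -0.2873, 0.021]
contact_force: [-1.2, 1.6, 4.9]
```

Floor contact: the force went from -2.2 to +4.9 N. Release and rise.

```bash
python3 -m jog '[{"offset":[0,0,0],"delta_rot":[0,0,0]},{"offset":[0,0,0],"delta_rot":[0,0,0]},{"offset":[0,0,0],"delta_rot":[0,0,0]},{"offset":[0,0,0],"delta_rot":[0,0,0]}]' 0.36
python3 -m jog '[{"offset":[0,0,0.2],"delta_rot":[0,0,0]},{"offset":[0,0,0.5],"delta_rot":[0,0,0]},{"offset":[0,0,0.8],"delta_rot":[0,0,0]},{"offset":[0,0,0.8],"delta_rot":[0,0,0]},{"offset":[0,0,0],"delta_rot":[0,0,0]},{"offset":[0,0,0],"delta_rot":[0,0,0]}]'
python3 - <<'E'
from h import *
a=imaging.snapshot('wrist'); b=imaging.snapshot('top')
b=cv2.resize(b[180:290,225:445],(640,320),interpolation=cv2.INTER_CUBIC)
cv2.imwrite('pics/f.png',cv2.resize(np.vstack([a[:280],b])[:,:,::-1],(640,600)))
E
```

```text
t: 23.05
eef_pos: [0.3911, -0.2873, 0.0206]
eef_rot: [0.0, -0.044, 0.999, -0.0]
contact_force: [-1.0, 0.2, -0.4]
gripper_width: 0.06
gripper_force: 0.0
t: 23.8
eef_pos: [0.3909, -0.2871, 0.1588]
eef_rot: [0.0, -0.044, 0.999, -0.0]
contact_force: [-0.1, 0.3, -0.3]
gripper_width: 0.0604
gripper_force: 0.0
```

View pics/f.png

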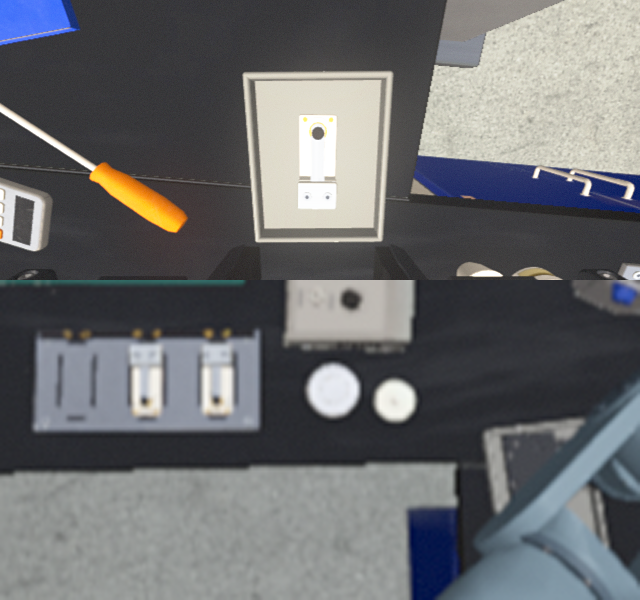

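The holder stands upright in the middle of the tray at (318,160). The left nest is empty, the other two holders are in place and the bystanders are where they were.

```bash
python3 -c "
from station import order; print(order.hand_in())"
```

```text
the job is handed in; nothing more can be done
None
```

I pressed all three leaves onto their stops: the left one was tired (about 2.5 N, against about 6.5 N for the other two), so its holder now stands upright in the repair tray, and the job is handed in (no verdict was returned).

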